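# Tap the cutting-gauge stop to its mark

### The arm

A 6-joint arm with a two-finger parallel gripper is mounted at the origin on the work surface. World frame = base frame: x ahead of the robot, y to its left, z up, the work surface at z = 0. Lengths are in m, angles in degrees, forces in N, time in s.
With the tool pointing down it reaches from about 0.225 to 0.875 m from the base axis. Payload 3.4 kg.
Tool frame: the origin (TCP) lies at the very end of the fingers, on their centre line; the grasp point (between the pads) lies 19 mm behind it; z points along the fingers, y is the line along which they close (so a half turn about z gives the same grasp; the last joint's range is limited). The gripper opens to 85 mm and grips with 20 to 120 N. Pads are 22 mm wide; open, the fingers measure 114 mm over their backs; the gripper's body (76 mm by 85 mm) begins 54 mm behind the grasp point. The pads swing forward as they close: fully open they stand 13 mm farther back than shut.
Start: joints at [66.979, 15.808, 86.224, -0, 77.962, -6.933], TCP at [0.159, 0.553, 0.231] pointing down, gripper open.
Joint ranges: [-165.64, 165.64], [-43.16, 119.46], [12.63, 154.43], [-67.54, 247.53], [6.08, 155.33], [-154.97, 154.97]. Speed limits (degrees/s): [147.25, 147.25, 180, 180, 180, 180].

### API

Orientations are given as a 3x3 rotation matrix whose columns are the frame's x, y, z axes.
In Python, from bench import r, effector, monitor, imaging, workorder, models gives the robot as it stands. Calls block until the motion is done:
- r.movep(position, orientation): joint-space move of the TCP to a pose.
- r.move_l(position, frame=None, v=0.15): straight line of the TCP; frame=None keeps the orientation; v is the mean speed in m/s.
- r.set_joints(angles): joint-space move.
- effector.grip(opening, newtons=None): opening from 0.0 (shut) to 1.0 (fully open); newtons is the grip in N (None keeps the last); returns when the fingers have stopped.
- r.dwell(seconds).
- r.solve_ik(position, orientation): joint angles nearest the present ones, or None.
- monitor.state(): the state.
- imaging.capture(name): name is "scene" or "top"; returns a dict with "img" (400x640x3 uint8, red, green, blue), "mtx" (3x3 intrinsics, pixels), "position" and "attitude" of the camera in the world. Camera axes: x right, y up, looking along -z (the intrinsics and any distortion apply to the point x, -y, -z); pixel columns grow to the right and rows downward; lengths in m; the calibration is good to about 2 mm. A picture is of the moment at which its call begins. There is no depth.
A pose or a line that the arm cannot do raises r.PlanningError and nothing moves.
- workorder.hand_in(): hands the job in; it is judged then, once.
Trained networks look in the newest picture that a camera, given by its name, has taken for a name from the list of things; names that differ only in an ending like _2 or _b are one class to them, and where a whole thing is asked for, a point or a joint stands for the part that bears it (a point fixed in the world has none). Each returns a list of dicts, best first, with "conf" (0 to 1); they miss things now and then, are a little off and sometimes report something else, mostly with a low value. They report only what shows in the picture. A call takes as long as a camera call.
- models.regions_of(camera, thing): "mask" (400x640 bool, what is visible of it) and "bbox" ([left, top, right, bottom] in pixels, round what is visible of it).
- models.spot_point(camera, thing): "pixel" ([column, row] in pixels: a listed point, or the origin of a listed thing).
The state is a dict: "time_s": time; "joints": joint angles; "qd": joint speeds; "joint_torque": joint torques, N m; "tcp_pos": TCP position; "tcp_rot": TCP orientation; "contact_force": force on the tool from outside, world axes, zero at the start; "moment": the same for the moment, N m; "grip_width": opening from 0.0 (shut) to 1.0 (fully open); "grip_force": force on a finger pad.
Only numpy, scipy, OpenCV 4.12 (cv2) and the standard library are available. Lean on these libraries where they do the work, as an engineer would, in place of code of your own. Each camera call takes 0.05 s, during which the arm holds its last target. There are 200 camera calls.

### The job

On the stone carver's bench are two cutting gauges; on the one with the orange slide, push the stiff slide along its rail, away from the robot, in separate small taps until its black pointer stands over the yellow band. At least once on the way, stop it short of the band and come right off it before tapping it on; never let the pointer run past the far edge of the band. Leave the blue slide of the other gauge where it is.

Things in the scene. Friction and masses are not known exactly. Their poses are not given: they have to be found in the camera images.
- stop_orange: Steel slide with orange post; stiff: about 7 N moves it, no coasting, stays put. Origin: centre of its underside, 14.5 mm above the bench; +x is the way to push it along its rail, y left, z up. Carriage 40 x 40 mm, 14 high. A thin black pointer sticks out to +y at the origin's x. Rail: fixed, 300 x 75 mm, 14 high, within 18 degrees of straight ahead, bare for 45 mm behind the carriage.
- orange_post (a point): Centre of the top of the orange slide's push post, straight above the slide's origin, 70.5 mm above the bench. The post measures 20 mm along the rail, 34 mm across, and stands 42 mm above the carriage's top (28 to 70 mm above the bench). Axes as the slide's.
- yellow_band: Flat yellow plate fixed on the left (+y) margin of the orange slide's rail, 24 mm along the rail, 26 across, 3 thick. Origin: centre of its underside, 14 mm above the bench, 35 mm to the left of the slide's line; axes parallel to the slide's. Its edges lie 12 mm before and after its origin along x. It starts 45 to 145 mm ahead of the slide; the slide could run on 40 mm past it.
- stop_blue: Same slide with a blue post on the other gauge, whose rail lies left or right of the orange one's (middles 180 mm or more apart) and bears a green band. To be left alone. Origin and axes as for the orange slide.

How it is judged:
By the outcome, as a careful person would: the job done as asked, in the order asked, and still so for the second after the job is handed in, with the robot touching nothing.
It also fails if it takes over 38 s, if anything falls off the work surface, if the arm or the gripper's body presses on something with over 40 N, if the wrist force passes 120 N, or if a joint passes its speed limit or range.

## Working session

There is one attempt and no reset: what is moved stays moved. The work goes in short steps, each a Python script; the robot and the scene stay as the last script left them, time stands still between calls to the robot, and variables do not carry over. Pictures are saved under pics/ and viewed, at most 10 in all, crops included, and the job is handed in when it is done.

```bash
mkdir -p pics
cat > h.py <<'E'
import numpy as np, cv2
from bench import r, effector, monitor, imaging, workorder, models
def ray(c,px):
    d=np.linalg.inv(c["mtx"])@np.array([px[0],px[1],1.0]); d=np.array([d[0],-d[1],-d[2]])
    return np.array(c["position"]),np.array(c["attitude"])@d
def onz(c,px,z):
    p,d=ray(c,px); return p+d*(z-p[2])/d[2]
E
python3 - <<'E'
from h import *
print(monitor.state()["time_s"])
for n in("scene","top"):
    c=imaging.capture(n); print(n,c.keys(),np.round(c["position"],3),np.round(c["attitude"],2).tolist(),c["mtx"].tolist())
    cv2.imwrite(f"pics/{n}0.png",c["img"][...,::-1])
    for t,z in(("stop_orange",.0145),("orange_post",.0705),("yellow_band",.014),("stop_blue",.0145)):
        for k in models.spot_point(n,t)[:2]: print(t,np.round(k["pixel"],1),round(k["conf"],2),np.round(onz(c,k["pixel"],z),4))
E
```

```text
0.0
scene dict_keys(['img', 'mtx', 'position', 'attitude']) [0.906 0.446 0.695] [[-0.82, -0.43, 0.38], [0.58, -0.61, 0.54], [-0.0, 0.66, 0.75]] [[470.76095168827464, 0.0, 319.2602139395538], [0.0, 470.76095168827464, 201.54001667513154], [0.0, 0.0, 1.0]]
stop_orange [382.8 258.2] 0.8 [0.542  0.1248 0.0145]
orange_post [386.3 235.6] 0.82 [0.5375 0.1198 0.0705]
yellow_band [352.4 303.4] 0.75 [0.6398 0.1638 0.014 ]
stop_blue [309.4 186.2] 0.59 [ 0.5483 -0.0924  0.0145]
top dict_keys(['img', 'mtx', 'position', 'attitude']) [ 0.406 -0.003  0.779] [[-0.07, 0.97, -0.23], [-1.0, -0.07, 0.02], [0.0, 0.23, 0.97]] [[379.2592368449009, 0.0, 323.0424463623104], [0.0, 379.2592368449009, 200.96196001605782], [0.0, 0.0, 1.0]]
orange_post [247.2 218.5] 0.62 [0.5466 0.1301 0.0705]
yellow_band [234.9 179.5] 0.6 [0.6428 0.1644 0.014 ]
stop_blue [362.1 214.9] 0.59 [ 0.5485 -0.0947  0.0145]
```

View pics/scene0.png

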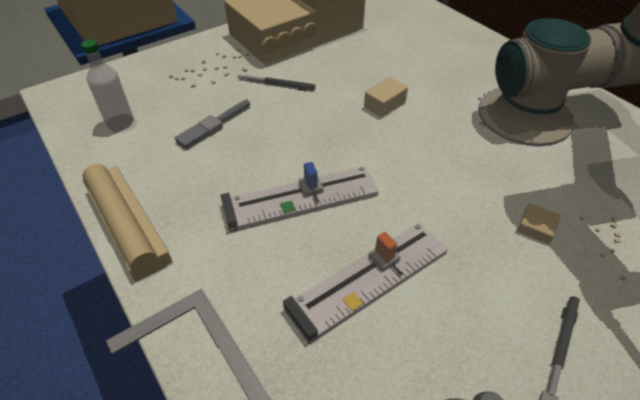

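View pics/top0.png

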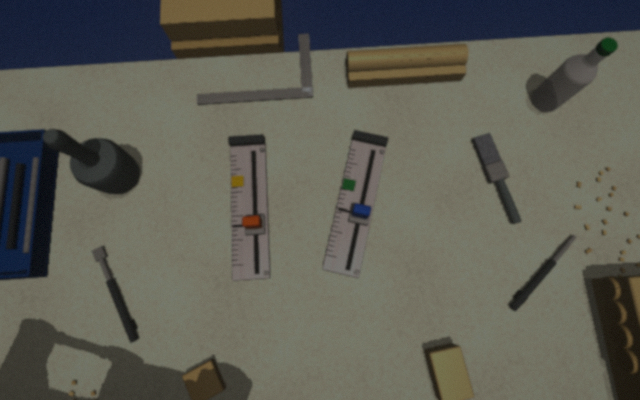

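The scene picture shows the orange slide at (386,245) and the yellow band at (352,301). The top picture shows the orange post at (252,221), the band at (238,181) and the pointer at about (238,226). The blue gauge is to the right, at (361,211). Next I'll rectify both views onto the rail plane to get the axis and the distances.

```bash
cat >> h.py <<'E'
S=1500.; X0,X1,Y0,Y1=.39,.74,.04,.24   # ortho crop: rows = x decreasing, cols = y decreasing
def rect(c,z=.014):
    W,H=int((Y1-Y0)*S),int((X1-X0)*S)
    v,u=np.mgrid[0:H,0:W]; P=np.stack([X1-v/S,Y1-u/S,np.full(u.shape,z)],-1)
    q=(P-np.array(c["position"]))@np.array(c["attitude"]); q=q*[1,-1,-1]
    m=(q@np.array(c["mtx"]).T); m=(m[...,:2]/m[...,2:]).astype(np.float32)
    return cv2.remap(c["img"],m,None,cv2.INTER_CUBIC)
def xy(u,v): return np.array([X1-v/S,Y1-u/S])
E
python3 - <<'E'
from h import *
o=[]
for n in("scene","top"):
    c=imaging.capture(n); g=rect(c); o.append(g)
    hsv=cv2.cvtColor(g,cv2.COLOR_RGB2HSV)
    m=cv2.inRange(hsv,(18,120,90),(32,255,255)); 
    k,l,s,ce=cv2.connectedComponentsWithStats(m); i=1+np.argmax(s[1:,4]); print(n,"yellow",xy(*ce[i]),s[i], cv2.minAreaRect(np.argwhere(l==i)[:,::-1].astype(np.float32)))
    for t in("stop_orange","yellow_band"):
        for k in models.regions_of(n,t)[:1]: print(t,k["bbox"],k["conf"])
cv2.imwrite("pics/rect0.png",np.hstack(o)[...,::-1]); print(np.hstack(o).shape)
E
```

```text
scene yellow [0.6369218  0.16014892] [ 101  138   38   35 1249] ((119.5, 155.0), (34.0, 37.0), 90.0)
stop_orange [367.2, 230.9, 402.6, 274.2] 0.56
yellow_band [343.2, 294.3, 361.7, 309.6] 0.68
top yellow [0.6395201  0.16020098] [ 101  133   39   37 1360] ((120.0, 151.0), (36.0, 38.0), 90.0)
stop_orange [239.9, 212.4, 266.1, 233.7] 0.67
yellow_band [232.5, 173.9, 242.6, 188.9] 0.64
(525, 600, 3)
```

View pics/rect0.png

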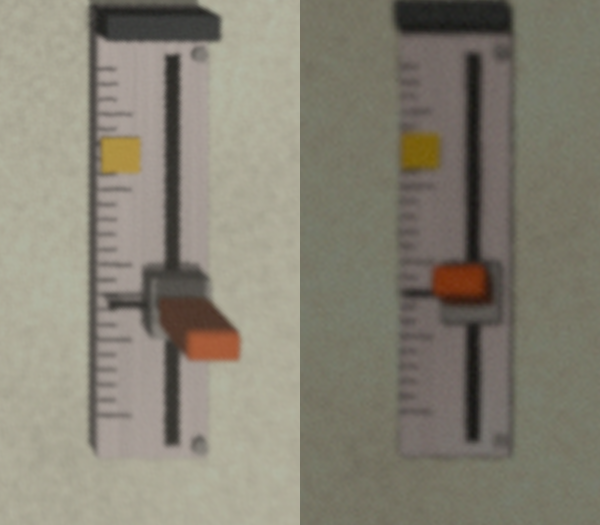

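Both views put the rail along world x within about 0.5° and the slot at y≈0.125. Triangulated, the pointer is at x≈0.543 and the band centre at x≈0.638, so the slide has about 95 mm to go. I'll do the first small tap, come off it and look.

```bash
cat >> h.py <<'E'
YL=.125; Z=.042; OFF=.021   # post half 10 + finger half 11
def tap(xs,back=.035,v=.06):
    """push so slide centre should reach xs, then retreat"""
    r.move_l([xs-OFF,YL,Z],v=v); s=monitor.state(); f=s["contact_force"]
    print("t",round(s["time_s"],2),"tcp",np.round(s["tcp_pos"],4),"F",np.round(f,1))
    r.move_l([xs-OFF-back,YL,Z],v=.12)
    print("off F",np.round(monitor.state()["contact_force"],1))
def look(name):
    c=imaging.capture("scene"); t=imaging.capture("top")
    g=np.hstack([rect(c,.02),rect(t,.02)]); cv2.imwrite(f"pics/{name}.png",g[...,::-1])
E
python3 - <<'E'
from h import *
effector.grip(0.0,40)
s=monitor.state(); q0=np.array(s["joints"])
best=None
for sg in(1,-1):
    R=np.array([[sg,0,0],[0,-sg,0],[0,0,-1.]]); q=r.solve_ik([.475,YL,.16],R); print(sg,q)
    if q is not None and (best is None or abs(np.array(q)-q0).max()<best[0]): best=(abs(np.array(q)-q0).max(),R)
R=best[1]
r.movep([.475,YL,.16],R); r.move_l([.475,YL,Z],v=.12)
print(monitor.state()["time_s"],monitor.state()["contact_force"])
tap(.5427+.020)
look("tap1"); print(monitor.state()["time_s"])
E
```

```text
1 [ 6.62079213e+00  1.16985141e+01  1.02694510e+02 -2.54444375e-14
  6.56069757e+01  9.66207921e+01]
-1 [ 6.62079213e+00  1.16985141e+01  1.02694510e+02 -2.54444375e-14
  6.56069757e+01 -8.33792079e+01]
4.6333 [-0.51352612 -0.10884264  0.88050515]
t 5.89 tcp [0.5391 0.1249 0.0415] F [-5.6  0.3  4. ]
off F [ 0.1 -0.5  0.3]
6.4333
```

View pics/tap1.png

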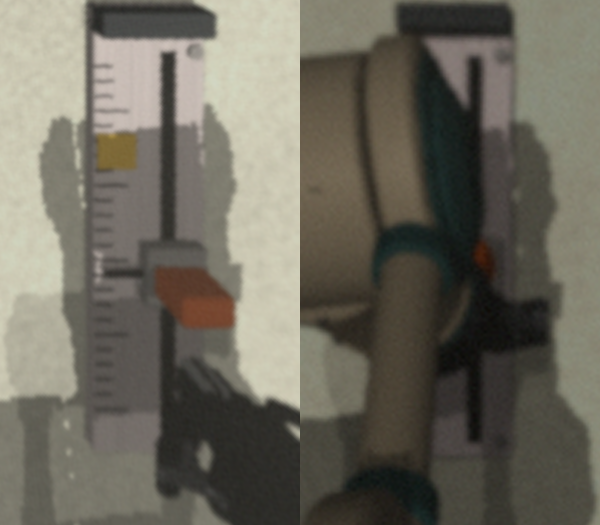

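In the rectified scene view the pointer has moved to row 273 (x≈0.559), and the band is at row 151 (x≈0.638). About 79 mm remains and the fingers are clear of the post. I'll do two more taps that stop short of the band, then look again.

Run:
```python
from h import *
tap(.584); tap(.606)
look("tap3"); print(monitor.state()["time_s"])
```

```text
t 7.53 tcp [0.561  0.1249 0.0416] F [-5.  -0.2  3.8]
off F [0.9 0.9 0. ]
t 9.07 tcp [0.5831 0.1249 0.0416] F [-6.4 -0.   3.6]
off F [ 0.6  0.  -0.6]
9.6083
```

View pics/tap3.png

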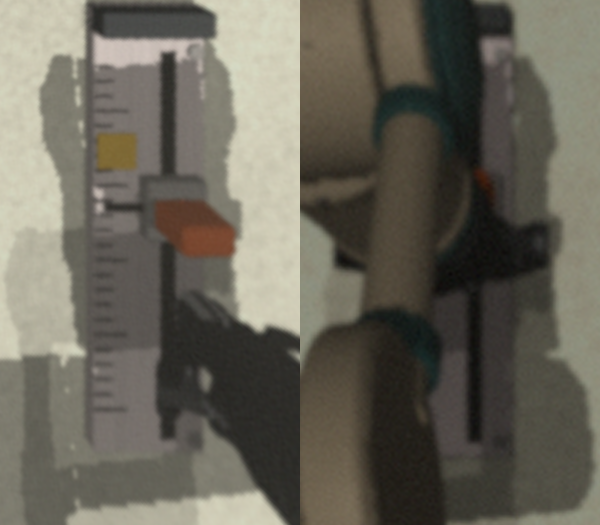

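The pointer is at row 207 (x≈0.603), about 35 mm from the band centre and clearly short of its near edge. Next is one more short tap, then the tap onto the band, then back off and check.

Run:
```python
from h import *
tap(.623); tap(.6405,v=.05)
r.move_l([.57,YL,.20],v=.2); r.movep([.40,.42,.25],np.array(monitor.state()["tcp_rot"]))
look("fin"); print(monitor.state()["time_s"])
```

```text
t 10.62 tcp [0.6002 0.125  0.0417] F [-4.8 -0.4  3.3]
off F [0.3 0.5 0.5]
t 12.27 tcp [0.6171 0.1249 0.0417] F [-6.7 -0.5  4.5]
off F [ 1.   0.3 -0.1]
15.05
```

View pics/fin.png

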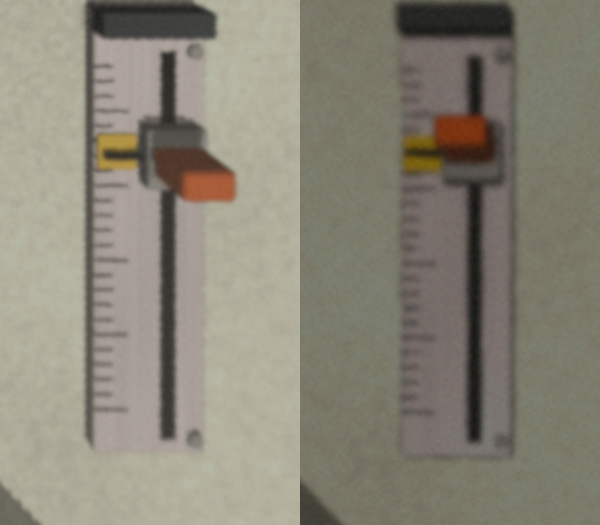

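Both views show the pointer (row 154) in the middle of the yellow band (rows 134–171), with the robot clear. I'm handing the job in.

```bash
python3 -c "
from h import *
print(workorder.hand_in())"
```

```text
the job is handed in; nothing more can be done
None
```

The orange slide's pointer now stands mid-band after five separate taps, the first four stopping short of the band with the tool coming right off each time; the robot stayed well away from the blue slide, and the job was handed in at about 15 s.

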